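# Roll the round board into its drying stand

### The arm

A 6-joint arm with a two-finger parallel gripper is mounted at the origin on the work surface. World frame = base frame: x ahead of the robot, y to its left, z up, the work surface at z = 0. Lengths are in mm, angles in degrees, forces in N, time in s.
With the tool pointing down it reaches from about 300 to 875 mm from the base axis. Payload 6.4 kg.
Tool frame: the origin (TCP) lies on the centre line of the jaws, within the pads' length; the fingertips stand 19 mm ahead of it and the grasp point (between the pads) is the TCP; z points along the fingers, y is the direction in which the jaws open and shut (so a half turn about z gives the same grasp; the last joint's range is limited). The gripper opens to 85 mm and grips with 20 to 120 N. Pads are 22 mm wide; open, the fingers measure 114 mm over their backs; the gripper's body (76 mm by 85 mm) begins 54 mm behind the grasp point. The pads swing forward as they close: fully open they stand 13 mm farther back than shut.
Start: joints at [-11.82, 10.359, 92.074, -0, 77.567, -11.82], TCP at [575.014, 0.015, 250.288] pointing down, gripper open.
Joint ranges: [-171.53, 171.53], [-51.25, 118.39], [17.06, 147.69], [-65.23, 245.23], [0, 150.52], [-178.68, 178.68]. Speed limits (degrees/s): [147.25, 147.25, 172.46, 180, 180, 180].

### API

Orientations are given as [roll, pitch, yaw] about the fixed x, y, z axes, in that order (R = Rz(yaw) Ry(pitch) Rx(roll)).
In Python, from plant import r gives the robot as it stands. The module is installed in compiled form; this text tells all that it offers.
- The arm moves only by the tool apply_moves, never from a script. Its argument "rows" is text: rows parted by semicolons, each of 4 numbers parted by spaces: the shift along the tool's x, y, z in cm, then the turn about the tool's z in degrees. In form: x y z yaw; .... A call has 1 to 8 rows; each row is the pose to reach, as a shift and turn from the pose measured when the call began, along the tool's axes at that moment; what a row does not reach only later rows make up. A row lasts 1/10 s, in which the tool goes at most 50 mm and 8.59 degrees, less where a joint would pass 70% of its speed; a pose out of reach is approached as far as the arm can. A call with a gripper value outside its range is refused whole. "claw" is the closure, from 0 (fully open) to 1 (shut), set as the call begins (left out, the last holds). The fingers move at their own pace and stop on an object; "newtons" is the grip in N (left out, the last holds). Time passes only in rows, so rows that repeat a pose let the fingers close. It gives the time, the measured TCP pose, the force and the opening at its end, in the units of the state.
- r.observe(): the state, without advancing time (a new reading comes with each control period).
- r.grab_frame(name): name is "scene" or "side" or "wrist"; returns a dict with "color" (420x560x3 uint8, red, green, blue), "z_map" (420x560 float32, mm along the optical axis (not along the pixel's ray), 0 where there is no reading), "intrinsics" (3x3 intrinsics, pixels), "D" ([k1, k2, p1, p2, k3] as OpenCV has them; the pictures are not rectified), "rvec" (rotation vector, rad) and "tvec" (3), from world to camera coordinates, as OpenCV has them; the wrist camera has in their place "tool_from_camera" (4x4, takes a point from camera to tool coordinates, whose origin is the TCP and whose axes are the flange's). Camera axes: x right, y down, z forward; pixel columns grow to the right and rows downward; lengths in mm; the calibration is good to about 2 mm. A picture is of the moment at which its call begins: read the wrist's pose just before it.
- r.close_job(): hands the job in, once; it reports no verdict.
Trained networks look in a picture, given as the dict that the camera call returned (one of the last four; its "shot" number tells which), for a name from the list of things; names that differ only in an ending like _2 or _b are one class to them, and where a whole thing is asked for, a point or a joint stands for the part that bears it (a point fixed in the world has none). Each returns a list of dicts, best first, with "confidence" (0 to 1); they miss things now and then, are a little off and sometimes report something else, mostly with a low value. They report only what shows in the picture. A call takes as long as a camera call.
- r.spot_in(label, picture): "extent" ([centre column, centre row, width, height] in pixels, round what is visible of it).
- r.outline_of(label, picture): "pixels" (420x560 bool, what is visible of it) and "extent" ([centre column, centre row, width, height] in pixels, round what is visible of it).
The state is a dict: "clock": time; "joint_positions": joint angles; "joint_velocities": joint speeds; "joint_efforts": joint torques, N m; "tool_pos": TCP position; "orientation": TCP orientation; "contact_force": force on the tool from outside, world axes, zero at the start; "moment": the same for the moment, N m; "grip_width": finger opening in mm.
Only numpy, scipy, OpenCV 4.12 (cv2) and the standard library are available. Lean on these libraries where they do the work, as an engineer would, in place of code of your own. Each camera call takes 0.05 s, during which the arm holds its last target.

### The job

The thick round chopping board stands on its rim on the worktop, in front of the mouth of the steel drying stand. Roll it on its rim (do not drag, lift or carry it, nor let it fall over) between the rails and over the orange sprung keeper bar, and push the stiff rubber stop back until it bottoms out, so that the board is fully home and the keeper has sprung right up behind it. Be gentle: do not press it hard on the worktop or ram the stand, leave other things alone, and let go at the end.

Things in the scene. Friction and masses are not known exactly. Their poses are not given: they have to be found in the camera images.
- board: round wooden chopping board, a plain disc 160 mm in diameter and 36 mm thick, 0.35 to 0.6 kg, standing free on its rim. Origin: the disc's centre, 80 mm above the worktop. y axis: its axle, level. At the start z points up and x roughly at the stand, the way to roll (up to 0.1 rad off the lane, centre up to 10 mm beside it). It turns 1 rad per 80 mm rolled; it topples if leaned over 12 degrees
- mark (a point): black line across the board's rim, at its top at the start, 80 mm from the centre along the board's z axis (each face has a black dimple 52 mm out the same way). It travels round as the board rolls. Released at rest, the upright board stays where it is, but a light push sets it rolling
- stand: fixed steel drying stand, its lane along its +x. Origin on the worktop in mid lane. Rails from x = -35 to +90 mm, 42 mm clear between them, 12 to 42 mm high; flared lead-ins widen the mouth to about 70 mm from x = -35 to -66 mm. The board rolls on the worktop itself. Keeper and stop sit on a cradle clamped in the lane, anywhere up to 22 mm either way from its middle setting; this setting is not measured
- seat (a point): nominal place of the home board's centre, 80 mm above the stand's origin; axes as the stand's. The true home lies up to 22 mm before or behind it along the lane, as the cradle is set; x of keeper and stop are given for the middle setting. Home is where the stop bottoms out: at x = +1 mm, with about 3 mm to spare towards the mouth
- stop (a point): middle of the stop's place on the stand, 60 mm high. Black rubber pad 34 mm wide, 25 to 95 mm high, before a steel plate 110 mm high. Its face starts at x = +69 mm (middle setting) and slides stiffly (about 3 N) to +81 mm, where it bottoms out hard (stop well under 20 N); it stays where it is left. The point itself is fixed to the stand at x = +81 mm
- keeper (a joint): orange sprung round bar, 10 mm thick, across the lane at x = -33 mm (middle setting), top 6 mm above the worktop. Value: how far it is pressed down (m, 0 to 0.0065). 3.6 N starts it, 7.2 N presses it flush. It meets the rim when the centre is 64 mm short of home, and springs up behind it; a board released on it before the crest is pushed back
- pot: open steel stock pot, 220 mm across, 130 mm high; bystander, loose, origin at the centre of its underside
- soap: blue bottle with white cap, 60 mm across, 170 mm high; bystander, loose, origin at the centre of its underside
- spice: amber glass jar with black cap, 48 mm across, 85 mm high; bystander, loose, origin at the centre of its underside
- bowl: white bowl, 120 mm across, 50 mm high; bystander, loose, origin at the centre of its underside
- cleaver: cleaver lying flat, 310 mm long, origin at the joint of blade and handle; bystander, loose
- can: green food can, 74 mm across, 100 mm high; bystander, loose, origin at the centre of its underside
- butter: paper-wrapped block 110 x 65 x 40 mm; bystander, loose, origin at the centre of its underside

How it is judged (in metres and radians):
On the way, in this order (a step that is already met when the one before it is completed fails the run):
1. the board has been rolled on its rim to the mouth of the stand: centre less than 110 mm from home along the lane and within 12 mm of the lane's middle, turned by more than 0.6 rad (x of board in the frame of stand above -0.11 m and y of board in the frame of stand between -0.012 and 0.012 m and angle between board's own z axis and vertical above 0.6 rad and angle between board's own y axis and vertical above 1.4 rad), for 0.05 s.
2. the board rolls over the keeper, pressing it down more than 2 mm (value of joint keeper above 0.002 m and x of board in the frame of stand above -0.09 m and angle between board's own z axis and vertical above 1.2 rad), for 0.05 s.
At the end, for the whole second after the job is handed in: The board stands on its rim in the lane, home past the keeper, which is up again (pressed less than 1.2 mm): centre within 28 mm of the nominal seat along the lane, 6 mm across, 4 mm in height, axle level within 0.17 rad, turned over 1.5 rad since the start (rolled, not dragged); at rest, released (x of board in the frame of stand between -0.028 and 0.028 m and y of board in the frame of stand between -0.006 and 0.006 m and height (world z) of board between 0.076 and 0.084 m and angle between board's own y axis and vertical above 1.4 rad and angle between board's own z axis and vertical above 1.5 rad and value of joint keeper below 0.0012 m and linear speed of board below 0.02 m/s and contact force between board and the fingers below 0.1 N); the robot touches nothing.
It fails at once if the board leans over by more than 0.3 rad (angle between board's own y axis and vertical below 1.27 rad).
It fails at once if the board is lifted: its centre more than 12 mm above its rolling height (height (world z) of board above 0.092 m).
It fails at once if the board is pressed on the worktop with more than 32 N (contact force between board and table above 32 N).
It fails at once if the board is forced against the stand or its stop with more than 20 N (contact force between board and stand above 20 N).
It fails at once if another thing on the worktop is moved by more than 20 mm (distance of any of pot, soap, spice, bowl, cleaver, can, butter from where it was at the start of the episode above 0.02 m).
It also fails if it takes over 72 s, if anything falls off the work surface, if the arm or the gripper's body presses on something with over 40 N, if the wrist force passes 120 N, or if a joint passes its speed limit or range.

## Working session

There is one attempt and no reset: what is moved stays moved. The work goes in short steps, Python scripts to look and compute and a tool call to move; the robot and the scene stay as the last step left them, time stands still between calls to the robot, and variables do not carry over. Pictures are saved under pics/ and viewed, and the job is handed in when it is done.

Besides the shell and the picture viewer there is one more tool, called after ">>>" as name(argument=value, ...) on one line, values as JSON. apply_moves: Moves the arm, as the interface text tells. Its arguments: {"type":"object","properties":{"rows":{"type":"string"},"claw":{"type":"number"},"newtons":{"type":"number"}},"required":["rows"]}

```bash
mkdir -p pics; ls
cat > h.py <<'E'
import numpy as np, cv2
from plant import r
def save(f,n): cv2.imwrite(f'pics/{n}.png', f['color'][:,:,::-1])
def w2c(f):
    R,_=cv2.Rodrigues(np.array(f['rvec'],float)); return R,np.array(f['tvec'],float).reshape(3)
def cloud(f,mask=None):
    z=f['z_map']; m=(z>0) if mask is None else (mask&(z>0))
    v,u=np.nonzero(m); K=np.array(f['intrinsics']);D=np.array(f['D'])
    p=cv2.undistortPoints(np.stack([u,v],1).astype(float)[:,None],K,D)[:,0]
    Z=z[v,u]; c=np.c_[p*Z[:,None],Z]
    R,t=w2c(f); return (c-t)@R, np.c_[u,v]
E
python3 - <<'E'
from h import *
o=r.observe(); print(o)
for n in ['scene','side','wrist']:
    f=r.grab_frame(n); save(f,n+'0')
    for l in ['board','stand']:
        print(n,l,[(d['confidence'],d['extent']) for d in r.spot_in(l,f)][:2])
E
```

```text
pics
{'clock': 0.0, 'joint_positions': array([-1.18188673e+01,  1.04004767e+01,  9.21308520e+01,  2.83809780e-03,
        7.75676776e+01, -1.18198437e+01]), 'joint_velocities': array([-0.02111917, -0.01544605,  0.01811166,  0.11023711,  0.02658435,
       -0.08292108]), 'joint_efforts': array([ 3.41415571e-04, -4.44869328e+01, -3.51340663e+01, -2.51131587e-04,
        9.11703974e-03,  3.43231875e-05]), 'tool_pos': array([5.74491175e+02, 1.51365299e-01, 2.49404812e+02]), 'orientation': array([-1.79903660e+02, -2.29917064e-02,  9.00003437e+01]), 'contact_force': array([-0.275267  ,  0.12431343,  0.3857649 ]), 'moment': array([-0.00631757, -0.06527467, -0.01388209]), 'grip_width': 85.22873102268649}
scene board [(0.76, [264.4, 218.2, 36.8, 46.3])]
scene stand [(0.6, [299.8, 174.2, 47.3, 61.3]), (0.41, [336.1, 230.9, 14.9, 31.0])]
side board [(0.2, [178.6, 147.6, 18.9, 39.6])]
side stand [(0.84, [234.0, 189.2, 49.4, 50.6]), (0.26, [277.6, 224.7, 41.9, 45.5])]
wrist board [(0.85, [223.2, 245.0, 83.7, 168.6])]
wrist stand [(0.61, [191.0, 54.1, 99.2, 104.6])]
```

View pics/scene0.png

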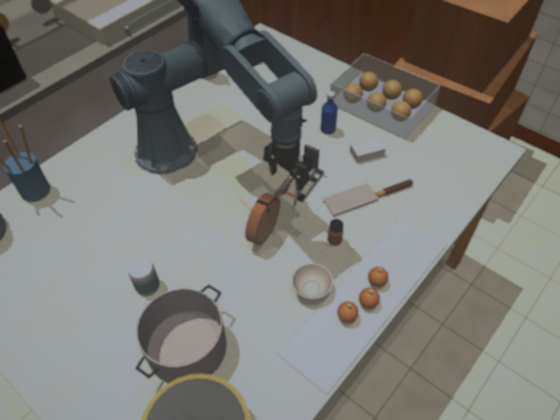

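View pics/side0.png

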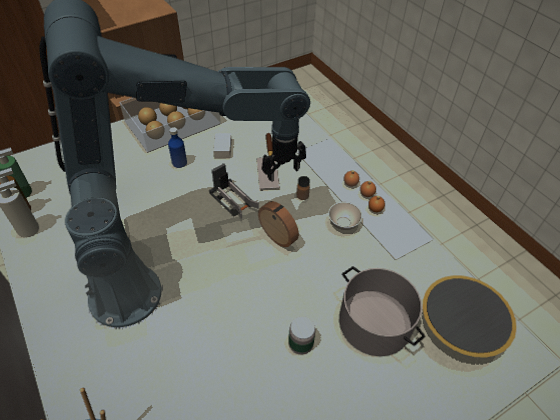

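View pics/wrist0.png

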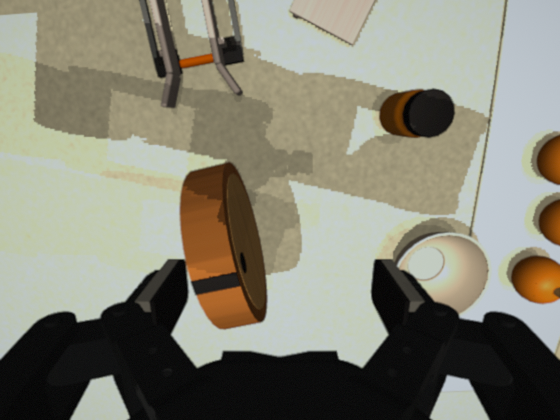

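The scene view has the board at about (263,218). The side view has it at (278,224), with the stand at (234,190). The wrist view shows the rim mark at about (215,283), and the orange keeper and stand mouth at about (200,62). Next I'll get their metric poses.

```bash
cat >> h.py <<'E'
from scipy.spatial.transform import Rotation as Ro
def wcloud(f,o,mask=None):
    z=f['z_map']; m=(z>0) if mask is None else (mask&(z>0))
    v,u=np.nonzero(m); K=np.array(f['intrinsics']);D=np.array(f['D'])
    p=cv2.undistortPoints(np.stack([u,v],1).astype(float)[:,None],K,D)[:,0]
    Z=z[v,u]; c=np.c_[p*Z[:,None],Z]
    T=np.array(f['tool_from_camera']); c=c@T[:3,:3].T+T[:3,3]
    R=Ro.from_euler('xyz',o['orientation'],degrees=True).as_matrix()
    return c@R.T+o['tool_pos'], np.c_[u,v]
E
python3 - <<'E'
from h import *
o=r.observe(); f=r.grab_frame('wrist'); 
P,uv=wcloud(f,o); np.savez('w0.npz',P=P,uv=uv,c=f['color'][uv[:,1],uv[:,0]])
print('T',f['tool_from_camera'])
for l in ['board','stand']:
    d=r.outline_of(l,f)
    if d:
        Q,_=wcloud(f,o,d[0]['pixels']); print('wrist',l,d[0]['confidence'],len(Q),np.percentile(Q,[1,10,50,90,99],axis=0).round(0).tolist())
        np.savez(f'w0{l}.npz',P=Q)
for n in ['scene','side']:
    f=r.grab_frame(n); P,uv=cloud(f); np.savez(n+'0.npz',P=P,uv=uv,c=f['color'][uv[:,1],uv[:,0]])
    for l in ['board','stand','spice','bowl','cleaver','butter','soap','can','pot']:
        d=r.outline_of(l,f)
        if d:
            Q,_=cloud(f,d[0]['pixels']); print(n,l,d[0]['confidence'],len(Q),np.percentile(Q,[2,50,98],axis=0).round(0).tolist())
# table check + board region
    t=P[(abs(P[:,0]-500)<300)&(abs(P[:,1])<300)&(abs(P[:,2])<15)]; print('table z',np.median(t[:,2]))
E
```

```text
T [[-2.55861503e-04 -9.60340053e-01 -2.78831341e-01  7.08134471e+01]
 [ 9.99999395e-01  5.25502833e-05 -1.09861212e-03 -9.23437456e-02]
 [ 1.06969389e-03 -2.78831454e-01  9.60339459e-01 -1.23926826e+02]
 [ 0.00000000e+00  0.00000000e+00  0.00000000e+00  1.00000000e+00]]
wrist board 0.58 11303 [[493.0, -114.0, 2.0], [505.0, -87.0, 70.0], [529.0, -31.0, 141.0], [548.0, 14.0, 160.0], [558.0, 27.0, 162.0]]
wrist stand 0.96 4070 [[431.0, 85.0, 2.0], [442.0, 104.0, 8.0], [466.0, 139.0, 26.0], [526.0, 174.0, 43.0], [532.0, 188.0, 44.0]]
scene board 0.75 1222 [[509.0, -129.0, 10.0], [542.0, -68.0, 113.0], [561.0, 23.0, 160.0]]
scene stand 0.62 771 [[436.0, 91.0, -1.0], [482.0, 232.0, 36.0], [535.0, 273.0, 109.0]]
scene spice 0.18 651 [[440.0, 91.0, 0.0], [480.0, 234.0, 39.0], [536.0, 270.0, 110.0]]
scene bowl 0.66 1148 [[713.0, -163.0, 1.0], [758.0, -97.0, 20.0], [819.0, -56.0, 51.0]]
scene cleaver 0.85 1144 [[604.0, 162.0, 6.0], [668.0, 258.0, 13.0], [773.0, 419.0, 25.0]]
scene butter 0.85 673 [[527.0, 398.0, -1.0], [581.0, 448.0, 36.0], [625.0, 513.0, 45.0]]
scene soap 0.62 605 [[322.0, 43
[... 375 characters left out ...]
423.0, 95.0, -3.0], [459.0, 214.0, 30.0], [528.0, 267.0, 110.0]]
side spice 0.55 262 [[686.0, 50.0, -0.0], [700.0, 62.0, 58.0], [725.0, 115.0, 91.0]]
side bowl 0.92 761 [[710.0, -166.0, 0.0], [778.0, -98.0, 26.0], [820.0, -56.0, 53.0]]
side cleaver 0.61 422 [[593.0, 156.0, 8.0], [643.0, 224.0, 16.0], [764.0, 418.0, 29.0]]
side butter 0.6 386 [[520.0, 396.0, 10.0], [562.0, 441.0, 39.0], [612.0, 508.0, 47.0]]
side soap 0.74 489 [[355.0, 436.0, 9.0], [378.0, 450.0, 91.0], [406.0, 552.0, 171.0]]
side can 0.76 885 [[349.0, -454.0, 0.0], [377.0, -431.0, 94.0], [426.0, -385.0, 105.0]]
side pot 0.71 5877 [[508.0, -584.0, 1.0], [635.0, -468.0, 40.0], [724.0, -368.0, 131.0]]
table z 0.8269195003422961
```

Run:
```python
from h import *
from scipy.optimize import least_squares
L={n:np.load(n+'0.npz') for n in ['scene','side']}; W=np.load('w0.npz')
allP=[W['P']]+[L[n]['P'] for n in L]
def board_fit(Ps):
    P=np.vstack(Ps); 
    m=(abs(P[:,0]-528)<70)&(abs(P[:,1]+52)<105)&(P[:,2]>12)&(P[:,2]<172)
    P=P[m]
    def res(q):
        cx,cy,th=q; d=np.array([np.cos(th),np.sin(th)]); n=np.array([-d[1],d[0]])
        a=(P[:,:2]-[cx,cy])@d; b=(P[:,:2]-[cx,cy])@n; rr=np.hypot(a,P[:,2]-80)
        # signed distance to a cylinder
        dx=rr-80; dy=abs(b)-18
        return np.where((dx<0)&(dy<0),np.maximum(dx,dy),np.hypot(np.maximum(dx,0),np.maximum(dy,0)))
    s=least_squares(res,[528,-52,np.radians(100)],loss='soft_l1',f_scale=2)
    return s.x[:2].round(1),np.degrees(s.x[2]).round(2),np.median(abs(res(s.x))).round(2),len(P)
print('all',board_fit(allP))
for k,p in zip(['wrist','scene','side'],allP): print(k,board_fit([p]))
# stand: rails tops / plot top-down map
for k,P in zip(['wrist','scene','side'],allP):
    m=(P[:,0]>400)&(P[:,0]<560)&(P[:,1]>60)&(P[:,1]<300)&(P[:,2]>6)&(P[:,2]<130)
    Q=P[m]; print(k,len(Q))
    img=np.zeros((250*3,170*3,3),np.uint8)
    for x,y,z in Q:
        c=(0,255,255) if z<25 else (0,255,0) if z<46 else (0,0,255)
        cv2.circle(img,(int((x-395)*3),int((305-y)*3)),1,c,-1)
    for g in range(400,560,50): cv2.line(img,((g-395)*3,0),((g-395)*3,750),(70,70,70),1)
    for g in range(100,301,50): cv2.line(img,(0,(305-g)*3),(510,(305-g)*3),(70,70,70),1)
    cv2.imwrite(f'pics/map_{k}.png',cv2.resize(img,None,fx=.78,fy=.78))
a=[cv2.imread(f'pics/map_{k}.png') for k in ['scene','side']]
cv2.imwrite('pics/map2.png',np.hstack(a))
```

```text
all (array([525.6, -51.3]), np.float64(103.07), np.float64(0.4), 13607)
wrist (array([525.5, -51.3]), np.float64(103.05), np.float64(0.32), 11141)
scene (array([527.7, -50.3]), np.float64(103.05), np.float64(1.0), 1229)
side (array([524.6, -52.5]), np.float64(103.15), np.float64(1.21), 1237)
wrist 4048
scene 782
side 956
```

View pics/map2.png

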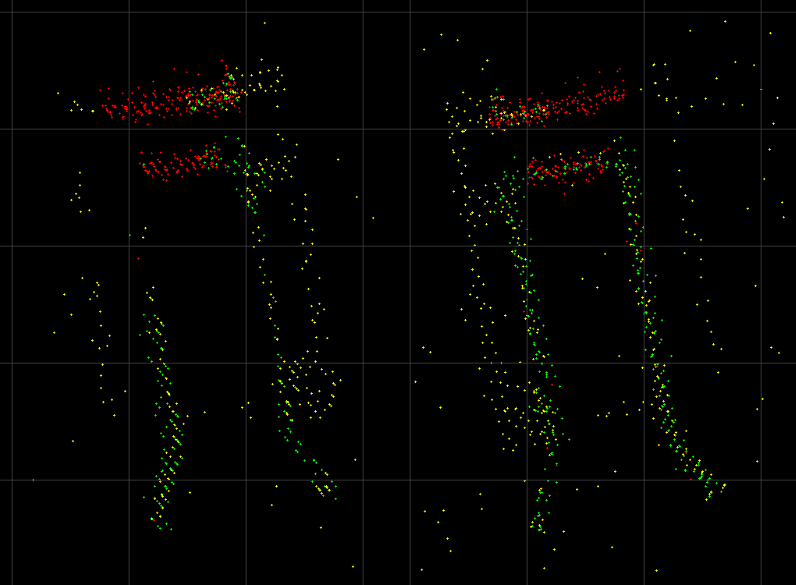

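View pics/map_wrist.png

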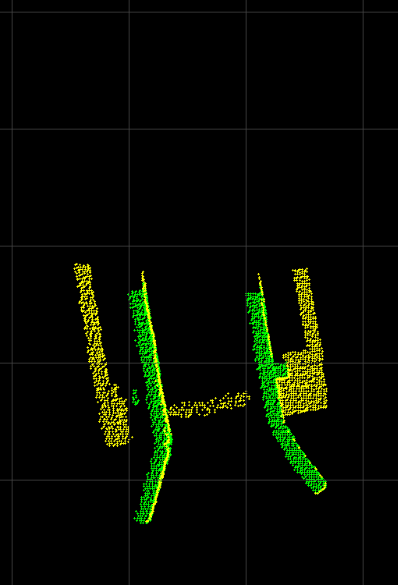

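Run:
```python
from h import *
from scipy.optimize import least_squares
W=np.load('w0.npz');P=W['P'];C=W['c'].astype(int)
S=[np.load(n+'0.npz')['P'] for n in ['scene','side']]
box=lambda P:P[(P[:,0]>400)&(P[:,0]<560)&(P[:,1]>60)&(P[:,1]<300)&(P[:,2]>6)&(P[:,2]<130)]
th=np.radians(100.4)
def fr(Q,c,th):
    d=np.array([np.cos(th),np.sin(th)]);n=np.array([-d[1],d[0]]); q=Q[:,:2]-c; return q@d,q@n
c0=np.array([479.,128.])
B=box(P); s,l=fr(B,c0,th); m=(B[:,2]>36)&(B[:,2]<46)
# rail centre lines on straight part
for it in range(3):
    s,l=fr(B,c0,th)
    st=m&(s>5)&(s<50)
    A=st&(l>0)&(l<35);Bm=st&(l<0)&(l>-35)
    pa=np.polyfit(s[A],l[A],1);pb=np.polyfit(s[Bm],l[Bm],1)
    th+=np.arctan((pa[0]+pb[0])/2); 
    d=np.array([np.cos(th),np.sin(th)]);n=np.array([-d[1],d[0]]); c0=c0+n*(pa[1]+pb[1])/2
    print(pa,pb,np.degrees(th),c0, np.percentile(l[A],[2,98]),np.percentile(l[Bm],[2,98]))
s,l=fr(B,c0,th)
# left/right inner edges by s bin
for a in range(-50,70,8):
    k=m&(s>a)&(s<a+8)
    L=l[k&(l>0)&(l<50)];R=l[k&(l<0)&(l>-50)]
    print(a+4,len(L),len(R),np.percentile(L,[3,50,97]).round(1) if len(L)>5 else None,np.percentile(R,[3,50,97]).round(1) if len(R)>5 else None)
for k in ['min']: print('tip s',np.percentile(s[m&(l>0)],1),np.percentile(s[m&(l<0)],1))
# keeper: orange
s2,l2=fr(P,c0,th)
k=(C[:,0]-C[:,2]>80)&(abs(l2)<19)&(abs(s2)<60)&(P[:,2]<20)
print('keeper',k.sum(),np.percentile(s2[k],[2,50,98]).round(1),np.percentile(P[k,2],[2,50,98]).round(1))
for nm,Q in zip(['scene','side'],S):
    Q=box(Q); s,l=fr(Q,c0,th)
    h=(Q[:,2]>50)&(Q[:,2]<112)
    for lo,hi in [(80,128),(128,170)]:
        g=h&(s>lo)&(s<hi); print(nm,lo,g.sum(),np.percentile(s[g],[5,25,50,75,95]).round(1),np.percentile(l[g],[2,98]).round(1),np.percentile(Q[g,2],[2,98]).round())
    g=(Q[:,2]>36)&(Q[:,2]<46)&(s>10)&(s<75); print(' rail l',np.median(l[g&(l>0)]),np.median(l[g&(l<0)]))
bc=np.array([[525.5,-51.3]]); print('board',fr(bc,c0,th))
```

```text
[-1.38625691e-02  1.55956281e+01] [-9.46061823e-03 -3.20663367e+01] 99.73187018733088 [487.11684424 129.39208486] [12.12744868 19.3845314 ] [-34.92898336 -29.21966636]
[-1.68728934e-03  2.38203236e+01] [-9.06280644e-03 -2.45343039e+01] 99.42390559419093 [487.46901645 129.45053757] [20.77364546 27.93718942] [-28.11388075 -20.9909924 ]
[4.39372306e-03 2.41592593e+01] [-4.01782147e-03 -2.41666099e+01] 99.43467438146656 [487.47264203 129.45114004] [21.26372282 28.35206871] [-27.55315385 -20.46844095]
-46 4 0 None None
-38 66 57 [32.8 36.3 40.7] [-40.5 -37.  -32.8]
-30 68 71 [28.9 32.6 37.6] [-38.  -33.1 -28.5]
-22 72 63 [24.8 28.9 34. ] [-33.4 -29.5 -25.4]
-14 74 61 [21.7 25.3 30.5] [-30.2 -26.3 -22.5]
-6 71 70 [21.1 23.7 28. ] [-27.7 -25.  -21.1]
2 73 68 [21.2 24.1 27.7] [-27.5 -24.5 -21. ]
10 71 67 [21.6 24.2 28.4] [-27.4 -24.3 -20.8]
18 69 73 [21.2 24.  27.7] [-27.1 -24.2 -20.3]
26 74 69 [21.3 23.9 27.8] [-27.1 -24.4 -20.5]
34 76 67 [21.5 24.3 28.1] [-27.6 -24.6 -21.2]
42 75 73 [21.5 23.9 28.1] [-27.6 -24.4 -20.7]
50 79 11 [21.3 24.  28.6] [-27.4 -23.7 -20.6]
58 26 0 [21.7 24.3 28.4] None
66 0 0 None None
tip s -41.00730043308628 -40.233395915995196
keeper 258 [-1.2  2.7  7.4] [3.5 5.7 7.8]
scene 80 105 [102.  104.6 107.5 109.4 127.3] [-28.4  13.6] [ 54. 105.]
scene 128 173 [129.3 131.1 133.7 136.4 143. ] [-30.9  25.1] [ 54. 111.]
 rail l 20.98176511804344 nan
side 80 98 [ 99.9 103.7 105.6 108.5 126.9] [-14.1  20.9] [ 52. 101.]
side 128 145 [128.6 130.6 132.3 134.5 140. ] [-26.   31.5] [ 52. 111.]
 rail l 27.178895576980324 -21.4161799717582
board (array([-184.53970264]), array([-7.8837002]))
  return _methods._mean(a, axis=axis, dtype=dtype,
  ret = ret.dtype.type(ret / rcount)
```

The board fit gives a centre of (525.5,-51.3) and a heading of 103.05°, with about 0.3 mm residual. The lane heading is 99.43°. The cradle reads about +10.5 mm from its middle setting, and keeper and stop agree on that. I'll push from behind with the closed fingers at centre height. At its current heading the board reaches mid-lane right at the mouth, so I'll align to the lane there.

>>> apply_moves(rows="-4 -0.6 0 -4; -8 -1.2 0 -8; -12 -1.8 0 -12; -16 -2.4 0 -13; -16 -2.4 3 -13; -16 -2.4 6 -13; -16 -2.4 9 -13; -16 -2.4 9 -13", claw=0.9, newtons=20)

```text
clock: 2.4
tool_pos: [548.1, -158.8, 155.8]
orientation: [-179.6, -0.3, 103.0]
contact_force: [0.2, 0.9, -0.8]
grip_width: 8.7
```

```bash
cat >> h.py <<'E'
from scipy.optimize import least_squares
C0=np.array([487.47,129.45]);TH=np.radians(99.43)
def lane(p):
    d=np.array([np.cos(TH),np.sin(TH)]);n=np.array([-d[1],d[0]]);q=np.asarray(p)[:2]-C0;return q@d,q@n
def fitb(P,g,zt=80):
    d0=np.array([np.cos(g[2]),np.sin(g[2])]);n0=np.array([-d0[1],d0[0]])
    q=P[:,:2]-np.array(g[:2]); m=(abs(q@d0)<84)&(abs(q@n0)<30)&(P[:,2]>60)&(P[:,2]<172)
    Q=P[m]; 
    def res(x):
        d=np.array([np.cos(x[2]),np.sin(x[2])]);n=np.array([-d[1],d[0]])
        a=(Q[:,:2]-x[:2])@d;b=(Q[:,:2]-x[:2])@n;rr=np.hypot(a,Q[:,2]-zt);dx=rr-80;dy=abs(b)-18
        return np.where((dx<0)&(dy<0),np.maximum(dx,dy),np.hypot(np.maximum(dx,0),np.maximum(dy,0)))
    s=least_squares(res,g,loss='soft_l1',f_scale=2); return s.x,np.median(abs(res(s.x))),len(Q)
def look(tag,g,cams=('wrist',)):
    o=r.observe()
    print('t',round(o['clock'],2),'tcp',o['tool_pos'].round(1),o['orientation'].round(1),'F',o['contact_force'].round(1),'w',round(o['grip_width'],1))
    print(' tcp lane',np.round(lane(o['tool_pos']),1))
    for c in cams:
        oo=r.observe(); f=r.grab_frame(c); save(f,f'{c}_{tag}')
        P=wcloud(f,oo)[0] if c=='wrist' else cloud(f)[0]
        x,e,n=fitb(P,g); s,l=lane(x); print(' ',c,'board',x[:2].round(1),'hd',np.degrees(x[2]).round(1),'lane s,l',round(s,1),round(l,1),'err',round(e,2),n)
E
python3 -c "
from h import *
look('a',[525.5,-51.3,np.radians(103.05)],('wrist','side','scene'))"
```

```text
t 2.4 tcp [ 548.1 -158.8  155.8] [-179.6   -0.3  103. ] F [ 0.2  0.9 -0.8] w 8.7
 tcp lane [-294.2  -12.6]
  wrist board [525.2 -51.4] hd 103.2 lane s,l -184.6 -7.6 err 0.42 17108
  side board [524.8 -52.4] hd 103.1 lane s,l -185.5 -7.0 err 1.18 933
  scene board [527.9 -50.9] hd 103.0 lane s,l -184.6 -10.3 err 1.08 777
```

View pics/wrist_a.png

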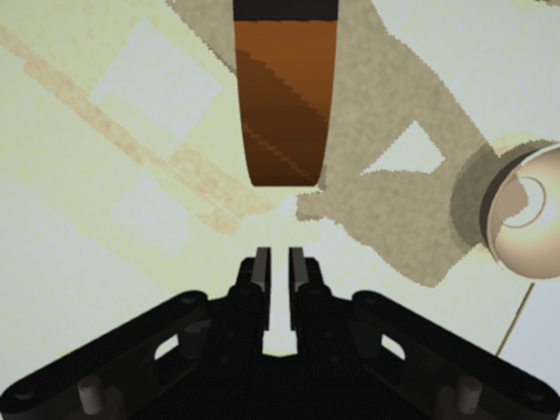

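View pics/side_a.png

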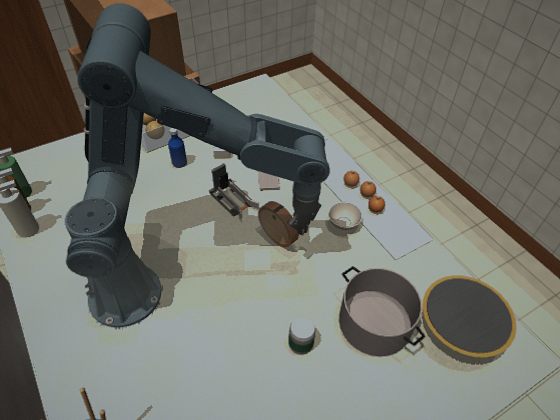

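The fingers are closed and centred behind the rim, at column 280 against about 286 for the board. I'll lower now and then creep forward.

>>> apply_moves(rows="0 0.2 2 0; 0 0.2 4 0; 0 0.2 5.8 0; 0 0.2 5.8 0; 0.4 0.2 5.8 0; 0.8 0.2 5.8 0; 1.2 0.2 5.8 0; 1.4 0.2 5.8 0")

```text
clock: 3.35
tool_pos: [551.1, -145.9, 104.7]
orientation: [179.9, 0.1, 103.0]
contact_force: [0.3, 0.0, -0.6]
grip_width: 8.4
```

```bash
python3 -c "
from h import *
look('b',[525.5,-51.3,np.radians(103.05)],('wrist',))"
```

```text
t 3.35 tcp [ 551.1 -145.9  104.7] [1.799e+02 1.000e-01 1.030e+02] F [ 0.3  0.  -0.6] w 8.4
 tcp lane [-282.   -17.7]
  wrist board [528.1 -52.9] hd 97.6 lane s,l -186.6 -10.2 err 0.85 41988
```

```bash
python3 - <<'E'
import re
s=open('h.py').read()
s=s.replace("    return c@R.T+o['tool_pos'], np.c_[u,v]\n","    k=c[:,0]>18\n    return c[k]@R.T+o['tool_pos'], np.c_[u,v][k]\n")
s=s.replace("    print(' tcp lane'","    bd=np.array([np.cos(g[2]),np.sin(g[2])]);q=o['tool_pos'][:2]-np.array(g[:2]);print(' tcp in board guess frame',(q@bd).round(1),(q@np.array([-bd[1],bd[0]])).round(1))\n    print(' tcp lane'")
open('h.py','w').write(s)
E
python3 -c "
from h import *
for i in range(2): look('c%d'%i,[525.5,-51.3,np.radians(103.05)],('wrist','side'))"
```

```text
t 3.4 tcp [ 550.9 -145.7  104.5] [1.799e+02 1.000e-01 1.030e+02] F [-0.3 -0.2 -0.6] w 8.7
 tcp in board guess frame -97.7 -3.5
 tcp lane [-281.8  -17.5]
  wrist board [525.2 -51.4] hd 103.1 lane s,l -184.6 -7.6 err 0.38 36967
  side board [524.8 -52.6] hd 103.1 lane s,l -185.7 -7.0 err 1.14 830
t 3.5 tcp [ 550.8 -146.1  104.1] [1.799e+02 1.000e-01 1.030e+02] F [ 0.5  0.6 -0.8] w 8.7
 tcp in board guess frame -98.1 -3.3
 tcp lane [-282.2  -17.4]
  wrist board [525.1 -51.4] hd 103.1 lane s,l -184.5 -7.5 err 0.37 37066
  side board [524.8 -52.5] hd 103.2 lane s,l -185.6 -7.0 err 1.16 827
```

```bash
python3 -c "
import cv2,numpy as np
a=cv2.imread('pics/wrist_c1.png');b=cv2.imread('pics/side_c1.png')[170:280,230:380]
cv2.imwrite('pics/cc.png',np.hstack([cv2.resize(a,(400,300)),cv2.resize(b,(400,300))]))"
```

```text
(no output)
```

View pics/cc.png

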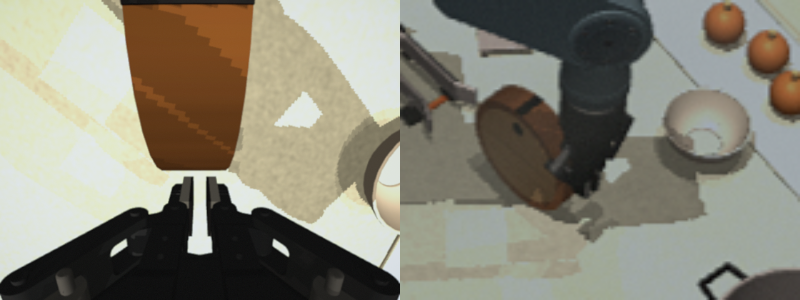

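The board sits 3.3 mm left of the finger centre line (pixel 186 against 200 in the half-size view). I'll shift over, then start a slow push.

>>> apply_moves(rows="0 -0.3 0.6 0; 0 -0.4 0.8 0; 0 -0.4 0.8 0; 0.2 -0.4 0.8 0; 0.4 -0.4 0.8 0; 0.6 -0.4 0.8 0; 0.8 -0.4 0.8 0; 1.0 -0.4 0.8 0")

```text
clock: 4.4
tool_pos: [544.7, -137.3, 96.0]
orientation: [179.9, 0.1, 103.0]
contact_force: [-0.1, -0.6, -0.6]
grip_width: 8.7
```

```bash
python3 -c "
from h import *
look('d',[525.5,-51.3,np.radians(103.05)],('wrist',))"
```

```text
t 4.4 tcp [ 544.7 -137.3   96. ] [1.799e+02 1.000e-01 1.030e+02] F [-0.1 -0.6 -0.6] w 8.7
 tcp in board guess frame -88.1 0.7
 tcp lane [-272.5  -12.8]
  wrist board [524.6 -48.7] hd 103.3 lane s,l -181.8 -7.5 err 0.42 47709
```

Contact is made and the board has moved 2.7 mm. I'll keep pushing at about 30 mm/s.

>>> apply_moves(rows="0.3 0 0 0; 0.6 0 0 0; 0.9 0 0 0; 1.2 0 0 0; 1.5 0 0 0; 1.8 0 0 0; 2.1 0 0 0; 2.4 0 0 0")

```text
clock: 5.25
tool_pos: [539.1, -113.3, 95.9]
orientation: [179.9, 0.1, 103.0]
contact_force: [0.3, 0.8, -0.4]
grip_width: 8.2
```

```bash
python3 -c "
from h import *
look('e',[520.5,-27,np.radians(103.05)],('wrist',))"
```

```text
t 5.25 tcp [ 539.1 -113.3   95.9] [1.799e+02 1.000e-01 1.030e+02] F [ 0.3  0.8 -0.4] w 8.2
 tcp in board guess frame -88.3 1.4
 tcp lane [-248.   -11.1]
  wrist board [518.9 -24.7] hd 103.3 lane s,l -157.2 -5.8 err 0.41 47762
```

View pics/wrist_e.png

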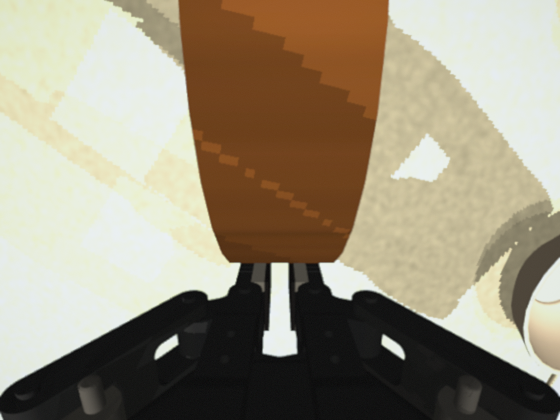

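The mark has moved forward out of view at the top. I'll check from the side camera that the board is rolling and not dragging.

>>> apply_moves(rows="0.3 0 0 0; 0.6 0 0 0; 0.9 0 0 0; 1.2 0 0 0; 1.5 0 0 0; 1.8 0 0 0; 2.1 0 0 0; 2.4 0 0 0")

```text
clock: 6.1
tool_pos: [533.5, -89.3, 95.8]
orientation: [179.9, 0.0, 103.0]
contact_force: [0.1, -0.4, 0.3]
grip_width: 8.5
```

```bash
python3 -c "
from h import *
look('f',[514,-1,np.radians(103.05)],('wrist','side','scene'))
a=cv2.imread('pics/side_f.png')[160:280,200:360];b=cv2.imread('pics/scene_f.png')[140:260,210:370]
cv2.imwrite('pics/ff.png',np.hstack([cv2.resize(x,(400,300),interpolation=cv2.INTER_CUBIC) for x in (a,b)]))"
```

```text
t 6.1 tcp [533.5 -89.3  95.8] [179.9   0.  103. ] F [ 0.1 -0.4  0.3] w 8.5
 tcp in board guess frame -90.4 1.0
 tcp lane [-223.3   -9.5]
  wrist board [513.4  -0.6] hd 103.3 lane s,l -132.5 -4.2 err 0.41 47934
  side board [ 5.126e+02 -4.000e-01] hd 103.2 lane s,l -132.2 -3.5 err 1.25 708
  scene board [5.16e+02 4.00e-01] hd 102.9 lane s,l -132.0 -7.0 err 0.94 535
```

View pics/ff.png

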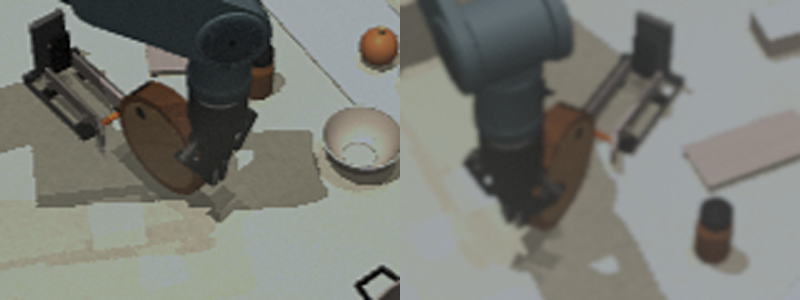

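The dimple in the side view is forward now (about (138,112) in the left crop), so the board is rolling. I'll continue, easing the pusher towards the lane heading at the end.

>>> apply_moves(rows="0.3 0 0 0; 0.6 0 0 0; 0.9 0 0 0; 1.2 0 0 0; 1.5 0 0 0; 1.8 0 0 0; 2.1 0 0 0; 2.4 0 0 0.5")

```text
clock: 7.05
tool_pos: [528.0, -65.6, 95.7]
orientation: [179.9, 0.0, 102.5]
contact_force: [0.2, -0.0, 0.5]
grip_width: 8.5
```

```bash
python3 -c "
from h import *
look('g',[507.5,24,np.radians(103.05)],('wrist',))"
```

```text
t 7.05 tcp [528.  -65.6  95.7] [179.9   0.  102.5] F [ 0.2 -0.   0.5] w 8.5
 tcp in board guess frame -91.9 0.3
 tcp lane [-199.1   -8. ]
  wrist board [508.   23.1] hd 103.4 lane s,l -108.3 -2.8 err 0.41 47875
```

>>> apply_moves(rows="0.2 -0.1 0 0.5; 0.4 -0.15 0 1; 0.65 -0.2 0 1.5; 0.9 -0.3 0 2; 1.15 -0.35 0 2.5; 1.4 -0.4 0 3; 1.7 -0.5 0 3.1; 2.0 -0.5 0 3.1")

```text
clock: 7.9
tool_pos: [518.4, -46.5, 95.6]
orientation: [179.9, 0.0, 99.4]
contact_force: [-0.2, -0.9, -0.2]
grip_width: 8.5
```

```bash
python3 -c "
from h import *
look('h',[505,43,np.radians(101)],('wrist','side'))"
```

```text
t 7.9 tcp [518.4 -46.5  95.6] [179.9   0.   99.4] F [-0.2 -0.9 -0.2] w 8.5
 tcp in board guess frame -90.4 3.9
 tcp lane [-178.6   -1.7]
  wrist board [502.7  43.9] hd 103.9 lane s,l -86.9 -1.0 err 0.42 47566
  side board [502.2  44.6] hd 102.9 lane s,l -86.2 -0.6 err 1.25 635
```

View pics/wrist_h.png

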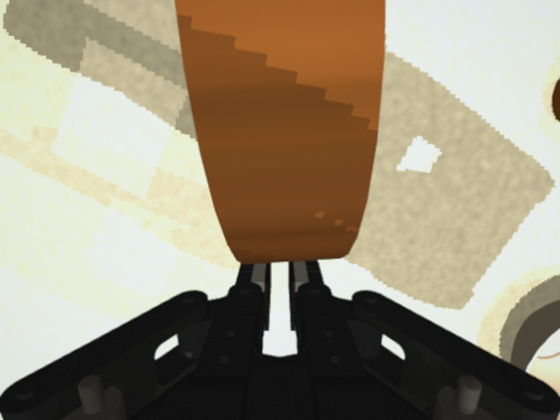

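The board's heading is still 4.4° left. Its left rear corner is the contact point, so pushing with the pusher square to the lane will turn it straight.

>>> apply_moves(rows="0.2 0 0 0; 0.4 0 0 0; 0.6 0 0 0; 0.8 0 0 0; 1.0 0 0 0; 1.2 0 0 0; 1.4 0 0 0; 1.6 0 0 0")

```text
clock: 8.8
tool_pos: [515.7, -30.4, 95.6]
orientation: [180.0, 0.0, 99.4]
contact_force: [0.2, -1.2, 0.8]
grip_width: 8.5
```

```bash
python3 -c "
from h import *
look('i',[500,59,np.radians(101)],('wrist','side','scene'))
a=cv2.imread('pics/side_i.png')[150:270,190:350];b=cv2.imread('pics/scene_i.png')[120:240,220:380]
cv2.imwrite('pics/ii.png',np.hstack([cv2.resize(x,(400,300),interpolation=cv2.INTER_CUBIC) for x in (a,b)]))"
```

```text
t 8.8 tcp [515.7 -30.4  95.6] [180.    0.   99.4] F [ 0.2 -1.2  0.8] w 8.5
 tcp in board guess frame -90.8 1.6
 tcp lane [-162.3   -1.7]
  wrist board [499.4  59.5] hd 103.4 lane s,l -70.9 -0.3 err 0.41 47778
  side board [498.7  59.2] hd 102.3 lane s,l -71.1 0.4 err 1.15 614
  scene board [502.4  59.4] hd 102.5 lane s,l -71.6 -3.3 err 1.11 531
```

View pics/ii.png

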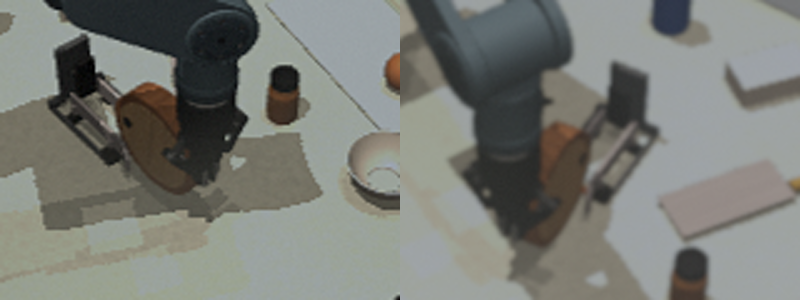

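The centre is on the lane (l≈-0.3) with the heading still about 4° left. I'll nudge the back of the board left while pushing gently.

>>> apply_moves(rows="0.15 -0.1 0 0; 0.3 -0.2 0 0.5; 0.45 -0.3 0 1; 0.6 -0.4 0 1; 0.75 -0.5 0 1; 0.9 -0.5 0 1; 1.05 -0.5 0 1; 1.2 -0.5 0 1")

```text
clock: 9.75
tool_pos: [508.6, -19.1, 95.5]
orientation: [180.0, -0.0, 98.4]
contact_force: [0.8, -1.3, 0.9]
grip_width: 8.5
```

```bash
python3 -c "
from h import *
look('j',[498,70,np.radians(101)],('wrist','side'))"
```

```text
t 9.75 tcp [508.6 -19.1  95.5] [180.   -0.   98.4] F [ 0.8 -1.3  0.9] w 8.5
 tcp in board guess frame -89.5 6.6
 tcp lane [-150.     3.5]
  wrist board [496.3  71.7] hd 103.2 lane s,l -58.4 0.7 err 0.42 47604
  side board [496.2  71.4] hd 101.9 lane s,l -58.7 0.9 err 1.15 557
```

View pics/wrist_j.png

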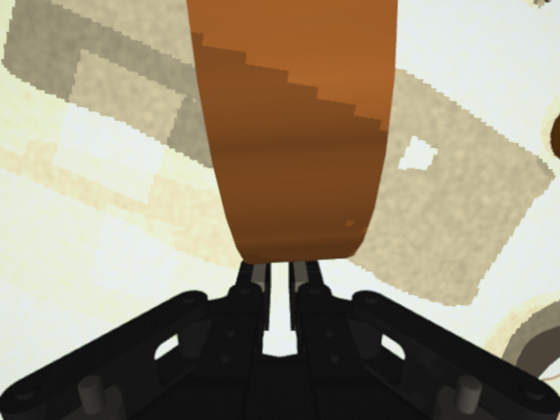

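```bash
cat >> h.py <<'E'
def fit5(Ps,g):
    P=np.vstack(Ps)
    def coords(x,P):
        cx,cy,th,le,cz=x
        d=np.array([np.cos(th),np.sin(th),0]);n0=np.array([-d[1],d[0],0]);n=np.cos(le)*n0+np.sin(le)*np.array([0,0,1]);u=np.cross(d,n)
        q=P-np.array([cx,cy,cz]);return q@d,q@n,q@u
    a,b,c=coords([g[0],g[1],g[2],0,80],P); m=(abs(a)<84)&(abs(b)<30)&(P[:,2]>55)&(P[:,2]<175);Q=P[m]
    def res(x):
        a,b,c=coords(x,Q);dx=np.hypot(a,c)-80;dy=abs(b)-18
        return np.where((dx<0)&(dy<0),np.maximum(dx,dy),np.hypot(np.maximum(dx,0),np.maximum(dy,0)))
    s=least_squares(res,[*g,0,80],loss='soft_l1',f_scale=2,x_scale=[1,1,.02,.02,1]);x=s.x
    return x,np.median(abs(res(x)))
def look5(tag,g,cams=('wrist','side','scene')):
    o=r.observe()
    print('t',round(o['clock'],2),'tcp',o['tool_pos'].round(1),'yaw',o['orientation'][2].round(1),'F',o['contact_force'].round(1),'tcp lane',np.round(lane(o['tool_pos']),1))
    Ps=[]
    for c in cams:
        oo=r.observe(); f=r.grab_frame(c); save(f,f'{c}_{tag}')
        P=wcloud(f,oo)[0][::5] if c=='wrist' else cloud(f)[0]; Ps.append(P)
    for nm,S in [(c,[p]) for c,p in zip(cams,Ps)]+[('all',Ps)]:
        x,e=fit5(S,g); print('  ',nm,x[:2].round(1),'hd-lane',np.degrees(x[2]-TH).round(1),'lean',np.degrees(x[3]).round(1),'cz',x[4].round(1),'lane',np.round(lane(x),1),'err',e.round(2))
E
python3 -c "
from h import *
look5('k',[496.3,71.5,np.radians(102)])"
```

```text
t 9.85 tcp [508.5 -18.8  95.4] yaw 98.4 F [-0.2 -0.4 -0.5] tcp lane [-149.7    3.6]
   wrist [495.8  71.2] hd-lane 4.9 lean 0.0 cz 79.8 lane [-58.8   1.3] err 0.52
   side [496.3  70.3] hd-lane 2.6 lean 0.3 cz 80.9 lane [-59.7   1. ] err 1.13
   scene [499.7  73.3] hd-lane 2.7 lean -0.4 cz 78.5 lane [-57.4  -2.9] err 1.03
   all [497.6  71.7] hd-lane 2.7 lean 0.2 cz 79.8 lane [-58.6  -0.5] err 0.57
```

The board isn't leaning. Heading is about 2.7 to 3.5° off and decreasing, and the rails will guide it from here. I'll continue gently.

>>> apply_moves(rows="0.2 -0.05 0 0; 0.4 -0.1 0 0; 0.6 -0.1 0 0; 0.8 -0.1 0 0; 1.0 -0.1 0 0; 1.2 -0.1 0 0; 1.4 -0.1 0 0; 1.6 -0.1 0 0")

```text
clock: 10.8
tool_pos: [505.1, -3.1, 95.3]
orientation: [180.0, -0.1, 98.4]
contact_force: [-0.1, -1.8, 0.2]
grip_width: 8.4
```

```bash
python3 -c "
from h import *
look5('l',[493.5,87,np.radians(102)])"
```

```text
t 10.8 tcp [505.1  -3.1  95.3] yaw 98.4 F [-0.1 -1.8  0.2] tcp lane [-133.6    4.3]
   wrist [492.6  86.6] hd-lane 4.5 lean 0.1 cz 79.8 lane [-43.1   1.9] err 0.52
   side [492.8  87. ] hd-lane 2.1 lean 0.4 cz 80.9 lane [-42.8   1.7] err 1.1
   scene [496.4  88.7] hd-lane 2.1 lean -0.4 cz 78.6 lane [-41.7  -2.1] err 1.0
   all [494.4  87.1] hd-lane 2.2 lean 0.1 cz 79.8 lane [-42.9   0.1] err 0.56
```

>>> apply_moves(rows="0.2 0 0 0; 0.4 0 0 0; 0.6 0 0 0; 0.8 0 0 0; 1.0 0 0 0; 1.2 0 0 0; 1.4 0 0 0; 1.6 0 0 0")

```text
clock: 11.75
tool_pos: [503.1, 12.0, 95.8]
orientation: [180.0, 0.1, 98.5]
contact_force: [-0.7, -5.5, 3.6]
grip_width: 8.9
```

```bash
python3 -c "
from h import *
look5('m',[491.5,103,np.radians(101)])"
```

```text
t 11.75 tcp [503.1  12.   95.8] yaw 98.5 F [-0.7 -5.5  3.6] tcp lane [-118.4    3.8]
   wrist [490.  101.5] hd-lane 3.9 lean 0.1 cz 79.8 lane [-28.    2.1] err 0.51
   side [490.  100.6] hd-lane 1.9 lean 0.3 cz 80.8 lane [-28.9   2.2] err 1.18
   scene [493.4 103.5] hd-lane 1.8 lean -0.3 cz 78.2 lane [-26.5  -1.6] err 1.02
   all [491.4 101.8] hd-lane 1.9 lean 0.3 cz 79.8 lane [-27.9   0.7] err 0.56
```

The keeper is in contact at s≈-28, as predicted, with about 5.5 N forward and 3.6 N down on the board. I'll keep pushing over it steadily.

>>> apply_moves(rows="0.2 0 0 0; 0.4 0 0 0; 0.6 0 0 0; 0.8 0 0 0; 1.0 0 0 0; 1.2 0 0 0")

```text
clock: 12.5
tool_pos: [502.3, 23.2, 96.5]
orientation: [179.9, 0.1, 98.5]
contact_force: [-0.3, -6.7, 5.0]
grip_width: 8.5
```

```bash
python3 -c "
from h import *
look5('n',[490,113,np.radians(101)])"
```

```text
t 12.5 tcp [502.3  23.2  96.5] yaw 98.5 F [-0.3 -6.7  5. ] tcp lane [-107.3    2.8]
   wrist [488.3 112.5] hd-lane 3.0 lean 0.0 cz 79.9 lane [-16.8   1.9] err 0.48
   side [487.8 111.8] hd-lane 1.6 lean 0.3 cz 80.6 lane [-17.4   2.6] err 1.3
   scene [491.2 114.6] hd-lane 1.8 lean -0.2 cz 78.2 lane [-15.3  -1.3] err 1.08
   all [489.2 112.7] hd-lane 1.5 lean 0.1 cz 79.9 lane [-16.8   1. ] err 0.54
```

>>> apply_moves(rows="0.2 0 0 0; 0.4 0 0 0; 0.6 0 0 0; 0.8 0 0 0; 1.0 0 0 0; 1.2 0 0 0; 1.4 0 0 0")

```text
clock: 13.35
tool_pos: [499.9, 37.6, 96.2]
orientation: [179.9, 0.1, 98.5]
contact_force: [0.4, -2.7, 2.4]
grip_width: 8.3
```

```bash
python3 -c "
from h import *
look5('o',[487,126,np.radians(100)])"
```

```text
t 13.35 tcp [499.9  37.6  96.2] yaw 98.5 F [ 0.4 -2.7  2.4] tcp lane [-92.7   2.8]
   wrist [485.5 127. ] hd-lane 2.6 lean -0.1 cz 80.0 lane [-2.1  2.4] err 0.49
   side [485.2 126.2] hd-lane 1.4 lean 0.3 cz 82.2 lane [-2.8  2.8] err 1.04
   scene [488.5 127.9] hd-lane 1.2 lean -0.3 cz 82.5 lane [-1.7 -0.8] err 1.09
   all [486.4 127.4] hd-lane 1.2 lean 0.1 cz 80.1 lane [-1.8  1.4] err 0.53
```

>>> apply_moves(rows="0.2 0 0 0; 0.4 0 0 0; 0.6 0 0 0; 0.8 0 0 0; 1.0 0 0 0; 1.2 0 0 0; 1.4 0 0 0; 1.6 0 0 0")

```text
clock: 14.3
tool_pos: [496.9, 54.2, 95.7]
orientation: [179.9, -0.0, 98.5]
contact_force: [-0.3, 0.0, 0.2]
grip_width: 8.7
```

```bash
python3 -c "
from h import *
look5('p',[484,143,np.radians(100)])"
```

```text
t 14.3 tcp [496.9  54.2  95.7] yaw 98.5 F [-0.3  0.   0.2] tcp lane [-75.8   3. ]
   wrist [480.5 154.2] hd-lane 2.5 lean -0.5 cz 79.7 lane [25.6  2.8] err 0.53
   side [480.4 152.7] hd-lane 0.8 lean 0.2 cz 80.8 lane [24.1  3.2] err 1.2
   scene [483.8 155.1] hd-lane 0.6 lean -0.3 cz 78.5 lane [25.9 -0.6] err 1.08
   all [481.6 154.3] hd-lane 0.6 lean 0.0 cz 79.7 lane [25.5  1.7] err 0.6
```

The board is over the keeper and resting against the stop (s≈25.5), with the fingers clear by about 10 mm. It needs about 12 mm more, so I'll close the gap and then push slowly while watching the force.

>>> apply_moves(rows="0.3 0 0 0; 0.6 0 0 0; 0.8 0.1 0 0; 1.0 0.1 0 0; 1.15 0.1 0 0; 1.3 0.1 0 0; 1.45 0.1 0 0; 1.6 0.1 0 0")

```text
clock: 15.25
tool_pos: [495.6, 69.9, 95.8]
orientation: [179.9, 0.0, 98.5]
contact_force: [0.6, -3.5, 0.1]
grip_width: 8.6
```

```bash
python3 -c "
from h import *
look5('q',[481,159,np.radians(100)])"
```

```text
t 15.25 tcp [495.6  69.9  95.8] yaw 98.5 F [ 0.6 -3.5  0.1] tcp lane [-60.1   1.7]
   wrist [480.2 158.7] hd-lane 0.2 lean 0.1 cz 79.9 lane [30.1  2.4] err 0.5
   side [479.5 157.6] hd-lane 0.7 lean -0.1 cz 80.6 lane [29.1  3.2] err 1.22
   scene [482.7 160.2] hd-lane 0.5 lean -0.4 cz 78.7 lane [31.1 -0.4] err 1.08
   all [480.8 158.8] hd-lane 0.3 lean -0.0 cz 79.9 lane [30.   1.8] err 0.55
```

The stop is sliding at 3.5 N and the board is at s≈30. About 7 mm remain, so I'll take it in small steps.

>>> apply_moves(rows="0.1 0 0 0; 0.2 0 0 0; 0.3 0 0 0; 0.4 0 0 0; 0.5 0 0 0")

```text
clock: 15.9
tool_pos: [494.8, 75.0, 95.7]
orientation: [180.0, 0.0, 98.5]
contact_force: [-0.0, -5.4, 0.4]
grip_width: 8.6
```

>>> apply_moves(rows="0.05 0 0 0; 0.1 0 0 0; 0.15 0 0 0")

```text
clock: 16.2
tool_pos: [494.6, 76.2, 95.7]
orientation: [180.0, 0.1, 98.5]
contact_force: [0.5, -7.2, 0.1]
grip_width: 8.6
```

```bash
python3 -c "
from h import *
look5('s',[480,165,np.radians(100)])"
```

```text
t 16.2 tcp [494.6  76.2  95.7] yaw 98.5 F [ 0.5 -7.2  0.1] tcp lane [-53.7   1.7]
   wrist [479. 165.] hd-lane 0.8 lean -0.0 cz 79.9 lane [36.5  2.5] err 0.51
   side [478.1 165. ] hd-lane 0.5 lean 0.4 cz 80.5 lane [36.6  3.4] err 1.06
   scene [482.3 165.6] hd-lane 0.6 lean -0.4 cz 78.5 lane [36.5 -0.8] err 1.04
   all [479.9 165.1] hd-lane 0.3 lean -0.0 cz 79.9 lane [36.4  1.6] err 0.57
```

>>> apply_moves(rows="0.05 0 0 0; 0.1 0 0 0")

```text
clock: 16.55
tool_pos: [494.6, 76.4, 95.7]
orientation: [179.9, 0.2, 98.5]
contact_force: [1.2, -9.3, -0.9]
grip_width: 8.3
```

One millimetre commanded gave only 0.2 mm of travel, and the force rose to 9.3 N. The stop has bottomed out, so I'll back straight off.

>>> apply_moves(rows="-0.2 0 0 0; -0.5 0 0 0; -1 0 0 0; -2 0 0 0; -4 0 0 0; -6 0 0 0; -7 0 0 0; -7 0 0 0")

```text
clock: 17.35
tool_pos: [505.4, 5.9, 96.0]
orientation: [179.9, 0.2, 98.4]
contact_force: [-0.4, 0.3, 0.1]
grip_width: 8.2
```

>>> apply_moves(rows="0 0 -4 0; 0 0 -8 0; 0 0 -12 0; 0 0 -15 0; 0 0 -15 0; 0 0 -15 0")

```text
clock: 17.95
tool_pos: [505.1, 6.8, 246.3]
orientation: [179.9, 0.2, 98.4]
contact_force: [-0.8, -1.0, -0.1]
grip_width: 8.4
```

```bash
python3 -c "
from h import *
look5('z',[480,165,np.radians(100)])
f=r.grab_frame('wrist');o=r.observe();P,uv=wcloud(f,o);C=f['color'][uv[:,1],uv[:,0]].astype(int)
d=np.array([np.cos(TH),np.sin(TH)]);n=np.array([-d[1],d[0]]);q=P[:,:2]-C0
s=q@d;l=q@n;k=(C[:,0]-C[:,2]>80)&(abs(l)<19)&(abs(s)<25)&(P[:,2]<20)
print('keeper',k.sum(),np.percentile(s[k],[2,50,98]).round(1),np.percentile(P[k,2],[2,50,98]).round(1)) if k.sum() else print('no keeper px')
a=cv2.imread('pics/side_z.png')[130:250,170:330];b=cv2.imread('pics/scene_z.png')[110:230,220:380]
cv2.imwrite('pics/zz.png',np.hstack([cv2.resize(x,(400,300),interpolation=cv2.INTER_CUBIC) for x in (a,b)]))"
```

```text
t 17.95 tcp [505.1   6.8 246.3] yaw 98.4 F [-0.8 -1.  -0.1] tcp lane [-123.9    2.7]
   wrist [478.6 165. ] hd-lane 0.7 lean 0.2 cz 80.1 lane [36.6  2.9] err 0.39
   side [478.5 164.1] hd-lane 0.6 lean 0.1 cz 80.6 lane [35.7  3.2] err 1.25
   scene [482.2 165.6] hd-lane 0.6 lean -0.3 cz 78.6 lane [36.5 -0.7] err 1.28
   all [480.3 165. ] hd-lane 0.5 lean -0.1 cz 79.8 lane [36.3  1.3] err 0.97
no keeper px
```

View pics/zz.png

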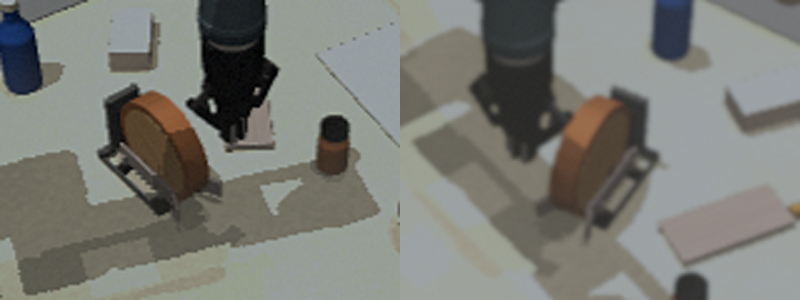

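View pics/wrist_z.png

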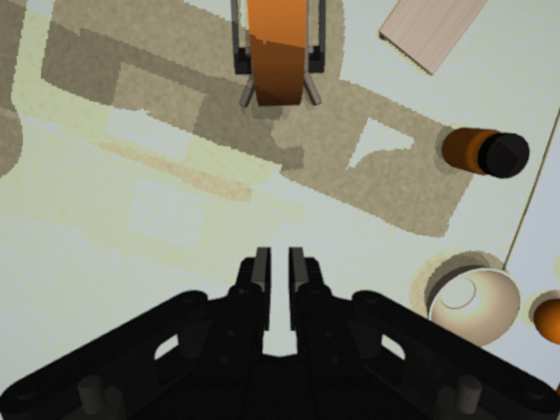

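The side and scene crops show the board upright between the rails against the stop, at about (160,140) and (595,155). In the wrist view the gripper is well clear. The board fits at s≈36.4 in all three cameras, against 37 predicted for home. That puts it 33.5 mm past the keeper, beyond the 31.4 mm at which the raised bar would still touch the rim. I'm handing in.

```bash
python3 -c "
from h import *
print(r.close_job()); print(r.observe()['clock'])"
```

```text
the job is handed in; nothing more can be done
None
the job is handed in; nothing more can be done
```

I rolled the board on its rim into the stand, over the keeper and against the stop. I pushed it only from behind, with the closed fingers at centre height, and the job was handed in at about 18 s of the 72 s allowed. No verdict was reported.

**Last checks that agree**
- **Position:** the board stands upright at about x = +11 mm from the nominal seat and 1.3 mm off mid-lane. It is within about 0.3° of vertical, with its centre at about 80 mm.
- **Stop:** the board moved it back about 11 mm at 3.5 to 5 N. It then held fast: 1 mm commanded gave 0.2 mm of travel, and the force rose to 9.3 N. That was the highest reading I had, taken only at the end of each move.
- **Roll:** the centre moved about 221 mm, which is roughly 2.75 rad. The side camera showed the dimple moving forward early in the roll, but I didn't re-measure the angle at the end.
- **Release:** the gripper is well away and the force reading is near zero. In the views I looked at, nothing else appeared to have moved.

**Checks that failed or disagreed**
- **Keeper:** I couldn't see the keeper bar behind the board, because the rim hides it. That it sprung up is inferred. The board jumped forward once past the crest, and its centre is 33.5 mm past the bar, where the raised bar needs 31.4 mm.
- **Cross-lane offset:** the cameras disagreed by up to 4 mm, from -0.7 mm (scene) to +3.2 mm (side). All of these are within the 6 mm limit.

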